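# Rock the pendulum gauge on the sprung stud to its mark and hold

## Task

Lift the angle gauge by its handle off the wooden block and set the middle of its foot gently, with the gauge upright, on the high nub of the sprung stud, so that the stud gives a little but never bottoms out. Then, keeping the foot on the stud and the dial face vertical, rock the gauge sideways until its swinging needle settles on the dark tab at the dial's rim. Finish while still holding it there, steady, and leave the other things on the counter alone.

Things in the scene. Friction and masses are not known exactly. Their poses are not given: they have to be found in the camera images.
- gauge: the angle gauge, about 0.3 kg, 196 mm tall: a round aluminium dial (124 mm across, 14 mm thick, centre 90 mm above the underside) on a flat steel foot (34 along x, 56 along y, 14 high), with a square black rubber handle on top. Origin: centre of the foot's underside; z up through the handle; x out of the white dial face (the side with needle and scale); y along the dial, to the right when one looks at the face. It starts upright on the wooden block
- foot (a point): centre of the underside of the gauge's foot (= the gauge's origin)
- handle (a point): the place to grip the handle, 175 mm above the foot's underside on the gauge's axis; the handle is a 26 x 26 mm square block, sides along the gauge's x and y, reaching from the dial's top (152 mm) to 196 mm above the foot's underside
- pointer (a joint): swing of the gauge's needle about the dial's centre (rad, about the gauge's x): 0 when the needle points straight at the foot, positive when its tip is towards the gauge's +y. The needle swings freely under gravity, always settling plumb (within about 2 s), so turning the gauge by -a about its own x makes it read +a
- pointer_tip (a point): tip of the needle, a thin dark steel strip hanging from the dial's centre, 48 mm from the centre, 11.5 mm in front of the gauge's middle plane
- tab (a joint): where the mark stands on the dial (rad, same zero and sense as the needle): between 0.24 and 0.46 on the gauge's +y side; it is stiff and stays put. The needle is on the mark when both read the same
- mark (a point): the mark: inner end point of a dark steel tab 10 mm wide, 22 mm long, that sits across the dial's lower rim, level with the needle tip, 48 mm from the dial's centre, right of the bottom when one looks at the face; the needle tip meets this point when it is on the mark
- park: fixed wooden block, 90 x 110 x 30 high, on which the gauge starts; origin at the centre of its underside
- stand: fixed grey steel base plate 110 x 110 x 12 high that carries the sprung stud; origin at the centre of its underside. Above it a round steel boss, 34 across, up to 32 mm, and from there the stud's steel shaft and its head, a plate 32 x 54 (along the stand's y, its middle 9 mm towards +y), 46 to 52 mm above the table, with two round rubber nubs
- stud (a joint): how far the stud is pressed down (m): 0 free, 0.014 bottomed out; a spring resists with about 1.75 N at first and 5.25 N fully down
- stud_crown (a point): crown of the stud's high nub (dome radius 12 mm), on the stand's axis, 68 mm above the table when free; goes down with the stud
- stud_low (a point): crown of the stud's low nub (dome radius 9 mm), 20 mm to the stand's +y side of the high one and 7 mm lower; a foot rocked more than about 0.35 towards it touches it too and then pushes the stud down up to 3 mm more
- case: black spectacle case, 150 x 55 x 36 high (mm); leave alone. Origin at its underside
- marker: grey felt marker lying down, 130 long, 15 thick (mm); leave alone. Origin at its underside
- blank: round glass lens blank, 70 across, 13 high (mm); leave alone. Origin at its underside
- driver: small screwdriver lying down, 130 long (mm); leave alone. Origin at its underside
- cleaner: white bottle of lens cleaner, 40 across, 110 tall (mm); leave alone. Origin at its underside
- mug: white mug, 76 across, 90 tall (mm); leave alone. Origin at its underside
- calculator: grey pocket calculator, 140 x 75 x 14 high (mm); leave alone. Origin at its underside
There are look-alikes about, which are no part of the job. There is more than one size of the park; the one meant has the size given above.

How it is judged:
By the outcome, as a careful person would: the job done as asked, in the order asked, and still so for the second after the job is handed in, while the arm keeps its last pose, push and grip.
It also fails if it takes over 53 s, if anything falls off the work surface, if the arm or the gripper's body presses on something with over 40 N, if the wrist force passes 120 N, or if a joint passes its speed limit or range.

## Robot

A 7-joint arm with a two-finger parallel gripper is mounted at the origin on the work surface. World frame = base frame: x ahead of the robot, y to its left, z up, the work surface at z = 0. Lengths are in m, angles in rad, forces in N, time in s.
With the tool pointing down it reaches from about 0.4 to 0.85 m from the base axis. Payload 4.5 kg.
Tool frame: the origin (TCP) lies midway between the tips of the shut fingers; the grasp point (between the pads) lies 19 mm behind it; z points along the fingers, x is the direction in which the jaws open and shut, and the axes are right-handed (so a half turn about z gives the same grasp; the last joint's range is limited). The gripper opens to 88 mm and grips with 3 to 60 N. Pads are 18 mm wide; open, the fingers measure 123 mm over their backs; the gripper's body (75 mm by 187 mm) begins 45 mm behind the grasp point.
Start: joints at [1.221, 0.689, -0.195, 1.565, 0.157, 0.902, -0.215], TCP at [0.234, -0.58, 0.239] pointing down, gripper open.
Joint ranges: [-3.01, 3.01], [-0.46, 2.08], [-1.47, 1.51], [0.13, 2.56], [-1, 4.14], [0.04, 2.09], [-2.66, 2.66]. Speed limits (rad/s): [2.57, 2.57, 3.14, 3.14, 3.14, 3.14, 3.14].

## Interface

Orientations are given as [roll, pitch, yaw] about the fixed x, y, z axes, in that order (R = Rz(yaw) Ry(pitch) Rx(roll)).
In Python, from station import * gives the robot as it stands.
- The arm moves only by the shell command python3 -m pendant 'ROWS' [FORCE]. ROWS is a JSON object of lists of equal length, an entry for each row: "claw": the closure in counts, from 0 (fully open) to 255 (shut); "delta_pos": the shift along the tool's x, y, z in m, a list of three; "yaw": the turn about the tool's z in degrees. In form: {"claw": [claw, ...], "delta_pos": [[x, y, z], ...], "yaw": [yaw, ...]}. A call has 1 to 10 rows; each row shifts and turns the commanded pose from where the row before left it, along the tool's axes as they then stand; what a row does not reach is not made up. A row lasts 1/8 s, in which the tool goes at most 62.5 mm and 10.7 degrees, less where a joint would pass 70% of its speed; a pose out of reach is approached as far as the arm can. A call is refused whole if a number of a shift passes 0.0625 or a number of a turn 10.7, either way. A call with a gripper value outside its range is refused whole. The fingers move at their own pace and stop on an object; FORCE is the grip in N (left out, the last holds). Time passes only in rows, so rows that do not move let the fingers close. It gives the time, the measured TCP pose, the force and the opening at its end, in the units of the state.
- read_state(): the state, without advancing time (a new reading comes with each control period).
- snapshot(name): name is "scene" or "top"; returns a dict with "color" (420x560x3 uint8, red, green, blue), "intrinsics" (3x3 intrinsics, pixels), "rvec" (rotation vector, rad) and "tvec" (3), from world to camera coordinates, as OpenCV has them. Camera axes: x right, y down, z forward; pixel columns grow to the right and rows downward; lengths in m; the calibration is good to about 2 mm. A picture is of the moment at which its call begins. There is no depth.
- sign_off(): hands the job in, once; it reports no verdict.
The state is a dict: "clock": time; "joint_pos": joint angles; "qd": joint speeds; "effort": joint torques, N m; "eef_pos": TCP position; "eef_rot": TCP orientation; "wrist_force": force on the tool from outside, world axes, zero at the start; "wrist_torque": the same for the moment, N m; "grip_width": finger opening in m.
Only numpy, scipy, OpenCV 4.12 (cv2) and the standard library are available. Lean on these libraries where they do the work, as an engineer would, in place of code of your own. Each camera call takes 0.05 s, during which the arm holds its last target. There are 200 camera calls.

## Working session

There is one attempt and no reset: what is moved stays moved. The work goes in short steps, Python scripts to look and compute and a shell command to move; the robot and the scene stay as the last step left them, time stands still between calls to the robot, and variables do not carry over. Pictures are saved under pics/ and viewed, about 8 in all and at most 12, crops included, and the job is handed in when it is done.

```bash
mkdir -p pics; cat > h.py <<'E'
from station import *
import numpy as np, cv2
from scipy.spatial.transform import Rotation as R
def snap(n,f=None):
    s=snapshot(n)
    if f: cv2.imwrite('pics/'+f,cv2.cvtColor(s['color'],cv2.COLOR_RGB2BGR))
    return s
def proj(s,P):
    return cv2.projectPoints(np.array(P,float).reshape(-1,3),np.array(s['rvec'],float),np.array(s['tvec'],float),np.array(s['intrinsics'],float),None)[0].reshape(-1,2)
def ray(s,uv,z):
    K=np.array(s['intrinsics']);Rm=cv2.Rodrigues(np.array(s['rvec'],float))[0];t=np.array(s['tvec'],float).ravel()
    c=-Rm.T@t; d=Rm.T@np.linalg.inv(K)@np.array([uv[0],uv[1],1.]); return c+d*(z-c[2])/d[2]
def crop(s,f,x0,y0,x1,y1,k):
    im=cv2.cvtColor(s['color'],cv2.COLOR_RGB2BGR)[y0:y1,x0:x1]
    cv2.imwrite('pics/'+f,cv2.resize(im,None,fx=k,fy=k,interpolation=cv2.INTER_CUBIC))
E
python3 - <<'E'
from h import *
a=snap('scene','s1.png');b=snap('top','t1.png')
for s in(a,b):
    Rm=cv2.Rodrigues(np.array(s['rvec'],float))[0];print((-Rm.T@np.array(s['tvec'])).ravel().round(3),Rm.round(2).tolist(),s['intrinsics'])
s=read_state();print(s['clock'],s['eef_pos'],s['eef_rot'],s['grip_width'],s['wrist_force'])
E
```

```text
[1.054 0.666 1.258] [[-0.85, 0.52, -0.0], [0.4, 0.66, -0.64], [-0.33, -0.55, -0.77]] [[535.67141879   0.         283.18718793]
 [  0.         535.67141879 210.08741018]
 [  0.           0.           1.        ]]
[ 0.337 -0.16   1.289] [[-0.02, -1.0, -0.02], [-0.98, 0.02, -0.18], [0.18, 0.02, -0.98]] [[388.86655949   0.         288.19625084]
 [  0.         388.86655949 212.17569765]
 [  0.           0.           1.        ]]
0.1 [ 0.23378967 -0.57903483  0.23799282] [ 3.14146646e+00  1.62756713e-03 -1.18691358e+00] 0.08814404691800785 [0.19736914 0.53788637 0.54531643]
```

View pics/s1.png

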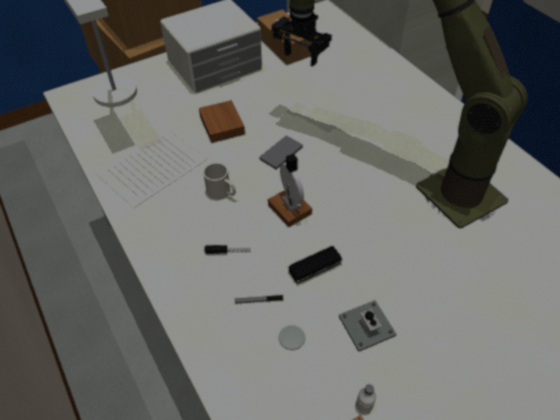

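View pics/t1.png

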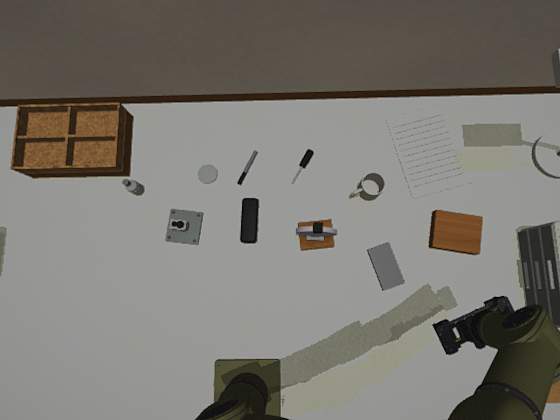

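The gauge is at top (317,230) and scene (292,190), on the small wooden block. The bare wooden block at top (456,232) and scene (222,120) is a larger look-alike. The sprung stand is at top (184,226) and scene (367,323). Next I'll check both in one close crop.

```bash
python3 - <<'E'
from h import *
a=snap('scene');b=snap('top')
crop(a,'a.png',260,145,325,230,6);crop(b,'b.png',285,205,350,260,6);crop(a,'c.png',330,290,405,360,5);crop(b,'d.png',155,200,215,255,5)
M=np.zeros((600,800,3),np.uint8)
def put(f,x,y,w,h):
    i=cv2.imread('pics/'+f);i=i[:h,:w];M[y:y+i.shape[0],x:x+i.shape[1]]=i
put('a.png',0,0,390,510);put('b.png',400,0,390,330);put('c.png',400,330,375,270)
cv2.imwrite('pics/m1.png',M)
cv2.imwrite('pics/d.png',cv2.resize(cv2.imread('pics/d.png'),None,fx=2,fy=2))
E
```

```text
(no output)
```

View pics/m1.png

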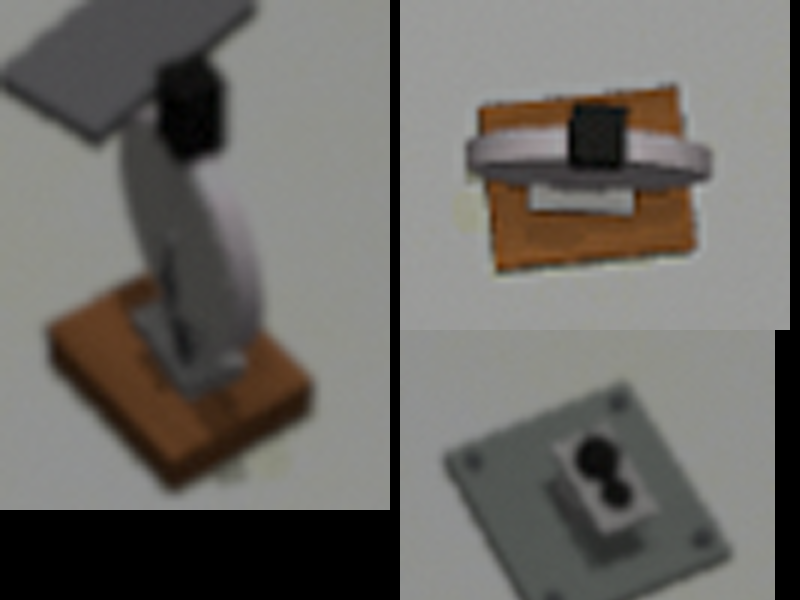

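View pics/d.png

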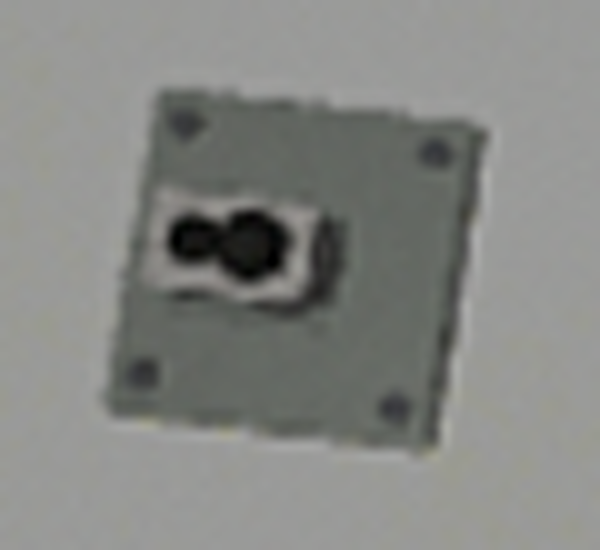

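The crop shows the face with the needle on the camera's left side, so it faces world +x, and the gauge stands on the small block. The stud's high (larger) nub is at d.png (253,243), with the low one towards world +y. Next, positions from the pixels.

```bash
python3 - <<'E'
from h import *
a=snap('scene');b=snap('top')
pb=lambda x,y:((x+.5)/6-.5+285,(y+.5)/6-.5+205)
pa=lambda x,y:((x+.5)/6-.5+260,(y+.5)/6-.5+145)
pd=lambda x,y:((x+.5)/10-.5+155,(y+.5)/10-.5+200)
pc=lambda x,y:((x+.5)/5-.5+330,(y+.5)/5-.5+290)
h=ray(b,pb(197,133),.226);print('handle',h)
blk=np.array([ray(b,pb(*q),.03) for q in[(78,105),(278,88),(295,250),(98,270)]]);print('blk',blk.mean(0),np.linalg.norm(np.diff(blk,axis=0),axis=1))
blk=np.array([ray(a,pa(*q),.03) for q in[(48,333),(175,455),(312,385)]]);print('blkS',(blk[0]+blk[2])/2,np.linalg.norm(np.diff(blk,axis=0),axis=1))
for q,r in[((67,157),(311,163))]:
    A=ray(b,pb(*q),.12);B=ray(b,pb(*r),.12);print('dial',(A+B)/2,np.degrees(np.arctan2(-(A-B)[0],(A-B)[1])),np.linalg.norm(A-B))
A=ray(b,pb(128,208),.044);B=ray(b,pb(233,214),.044);print('foot',A,B,np.degrees(np.arctan2(-(A-B)[0],(A-B)[1])))
pl=np.array([ray(b,pd(*q),.012) for q in[(158,88),(487,127),(438,452),(105,412)]])
print('stand',pl.mean(0),np.linalg.norm(np.diff(pl,axis=0),axis=1),[np.degrees(np.arctan2(*(pl[j]-pl[i])[1::-1])) for i,j in[(1,0),(2,3),(2,1),(3,0)]])
print('nubT',ray(b,pd(253,243),.063),ray(b,pd(192,238),.056));print('nubS',ray(a,pc(198,128),.063),ray(a,pc(217,164),.056))
for yaw in(-6,-3,0):
    H=[h[0],h[1],0]; r=R.from_euler('z',yaw,degrees=True).as_matrix()
    pts=[r@np.array(p)+H for p in[(13,13,.226*1e3),(13,-13,226),(-13,-13,226),(-13,13,226),(0,0,30)] for p in [np.array(p)/1e3]]
    print(yaw,((proj(a,pts)-[260,145])*6).round().tolist(),((proj(b,pts)-[285,205])*6).round().tolist())
E
```

```text
handle [ 0.48720779 -0.22264147  0.226     ]
blk [ 0.49043881 -0.22816591  0.03      ] [0.10951395 0.08874738 0.10669812]
blkS [ 0.49481325 -0.22026342  0.03      ] [0.10155292 0.08190086]
dial [ 0.4884809  -0.22438684  0.12      ] -2.4582095711569796 0.12289290457626245
foot [ 0.47301513 -0.19531087  0.044     ] [ 0.46880369 -0.25132006  0.044     ] -4.300081529267334
stand [0.52665263 0.20807224 0.012     ] [0.11253389 0.10970978 0.11225593] [np.float64(82.10421710868538), np.float64(82.21016041085772), np.float64(-7.179853357526176), np.float64(-7.036230729147014)]
nubT [0.52761913 0.2077875  0.063     ] [0.53070141 0.22972256 0.056     ]
nubS [0.5306144  0.21638315 0.063     ] [0.53163517 0.23472002 0.056     ]
-6 [[178.0, 95.0], [154.0, 58.0], [205.0, 41.0], [230.0, 77.0], [187.0, 347.0]] [[168.0, 100.0], [225.0, 105.0], [221.0, 161.0], [164.0, 156.0], [175.0, 181.0]]
-3 [[180.0, 95.0], [153.0, 60.0], [203.0, 41.0], [230.0, 76.0], [187.0, 347.0]] [[167.0, 102.0], [223.0, 103.0], [222.0, 160.0], [165.0, 158.0], [175.0, 181.0]]
0 [[182.0, 95.0], [152.0, 61.0], [201.0, 40.0], [231.0, 74.0], [187.0, 347.0]] [[165.0, 103.0], [222.0, 102.0], [224.0, 158.0], [167.0, 159.0], [175.0, 181.0]]
```

```bash
python3 -m pendant '{"claw":[0,0,0,0,0,0,0],"delta_pos":[[0,0,-0.01],[0,0,-0.01],[0,0,-0.01],[0,0,-0.01],[0,0,-0.01],[0,0,0],[0,0,0]],"yaw":[-10,-10,-10,-10,-10,-10,-5]}' 10; python3 - <<'E'
from h import *
s=read_state();print(s['clock'],s['eef_pos'],s['eef_rot'],s['joint_pos'])
E
```

```text
clock: 1.18
eef_pos: [0.2338, -0.5796, 0.2888]
eef_rot: [3.142, -0.0, -0.049]
wrist_force: [-0.3, -0.1, 0.4]
grip_width: 0.0881
1.175 [ 0.23383271 -0.57959301  0.288773  ] [ 3.14152279e+00 -3.55047640e-05 -4.92228834e-02] [ 1.39913039  0.67363407 -0.52969878  1.49231558  0.3664596   1.07529444
  0.74026778]
```

```bash
python3 -m pendant '{"claw":[0,0,0,0,0,0,0,0,0,0],"delta_pos":[[0.026,-0.041,0],[0.026,-0.041,0],[0.026,-0.041,0],[0.026,-0.041,0],[0.026,-0.041,0],[0.026,-0.041,0],[0.026,-0.041,0],[0.026,-0.041,0],[0.027,-0.041,0],[0,0,0]],"yaw":[0,0,0,0,0,0,0,0,0,0]}'; python3 - <<'E'
from h import *
s=read_state();print(s['clock'],s['eef_pos'],s['eef_rot'],s['joint_pos'])
a=snap('scene');b=snap('top')
crop(a,'a2.png',250,115,350,235,5);crop(b,'b2.png',275,185,360,265,4)
M=np.zeros((600,840,3),np.uint8)
i=cv2.imread('pics/a2.png');M[:600,:500]=i
i=cv2.imread('pics/b2.png');M[:320,500:840]=i
cv2.imwrite('pics/m2.png',M[:, :800])
E
```

```text
clock: 2.42
eef_pos: [0.4908, -0.2187, 0.2892]
eef_rot: [-3.139, -0.003, -0.044]
wrist_force: [-1.2, 0.1, 0.2]
grip_width: 0.0884
2.425 [ 0.49078094 -0.21870627  0.28918955] [-3.13923819e+00 -2.51467343e-03 -4.43860452e-02] [ 0.66875602  0.54701844 -0.53838132  1.75637416  0.3359638   0.92904343
 -0.05278851]
```

View pics/m2.png

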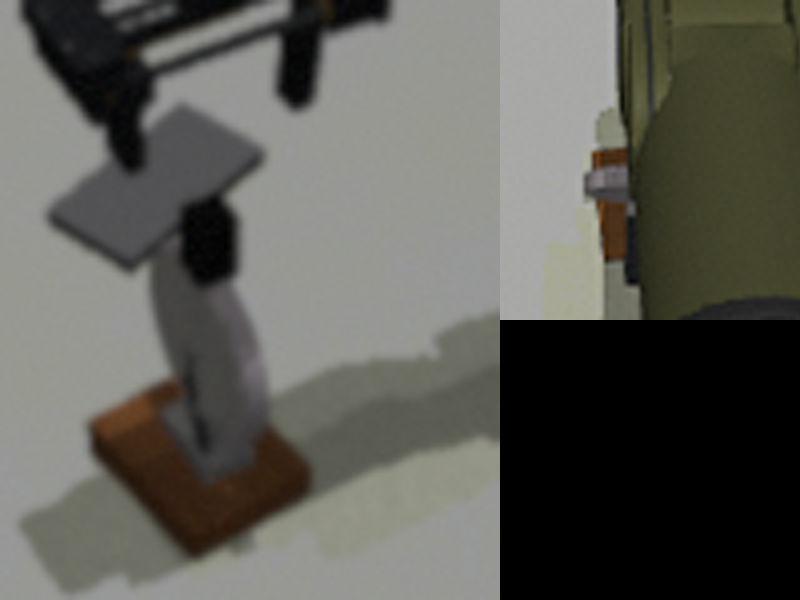

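The fingertips are at crop (128,168) and (297,103), and the handle spans x 182–238 below them. I'll check scene-camera bias by projecting the known tip positions.

```bash
python3 - <<'E'
from h import *
a=snap('scene');s=read_state();p=np.array(s['eef_pos']);r=R.from_euler('xyz',s['eef_rot']).as_matrix()
print(p)
f=lambda P:((proj(a,P)-[250,115]+.5)*5).round().tolist()
print('tips',f([p,p+r@[.044,0,0],p-r@[.044,0,0],p+r@[.053,0,0],p-r@[.053,0,0]]))
g=R.from_euler('z',-3,degrees=True).as_matrix()
o=np.array([.488,-.2235,.03])
print('handle',f([o+g@np.array(q) for q in[(.013,.013,.196),(.013,-.013,.196),(-.013,-.013,.196),(-.013,.013,.196),(.013,.013,.152),(-.013,.013,.152),(.017,.028,.014),(.017,-.028,.014)]]))
print('block',f([np.array([.49,-.226,.03])+g@np.array(q) for q in[(.045,.055,0),(.045,-.055,0),(-.045,.055,0)]]))
E
```

```text
[ 0.48735931 -0.22444675  0.2885171 ]
tips [[212.0, 122.0], [138.0, 149.0], [284.0, 96.0], [123.0, 155.0], [298.0, 90.0]]
handle [[201.0, 231.0], [178.0, 202.0], [219.0, 186.0], [242.0, 215.0], [200.0, 288.0], [241.0, 272.0], [204.0, 468.0], [160.0, 406.0]]
block [[179.0, 530.0], [94.0, 406.0], [312.0, 475.0]]
```

Predictions agree with the handle to within about 2 mm. Descend and grip lightly.

```bash
python3 -m pendant '{"claw":[0,0,0,0,0,0,0,0],"delta_pos":[[0,0,0.015],[0,0,0.02],[0,0,0.02],[0,0,0.02],[0,0,0.017],[0,0,0.01],[0,0,0],[0,0,0]],"yaw":[0,0,0,0,0,0,0,0]}'; python3 -m pendant '{"claw":[255,255,255,255,255,255,255,255],"delta_pos":[[0,0,0],[0,0,0],[0,0,0],[0,0,0],[0,0,0],[0,0,0],[0,0,0],[0,0,0]],"yaw":[0,0,0,0,0,0,0,0]}' 10
```

```text
clock: 3.58
eef_pos: [0.4883, -0.2237, 0.1871]
eef_rot: [3.141, -0.001, -0.053]
wrist_force: [-0.1, 0.4, 0.6]
grip_width: 0.0879
clock: 4.58
eef_pos: [0.4883, -0.2234, 0.1867]
eef_rot: [3.142, -0.0, -0.052]
wrist_force: [0.9, -0.5, -0.9]
grip_width: 0.026
```

```bash
python3 -m pendant '{"claw":[255,255,255,255,255,255,255,255,255],"delta_pos":[[0,0,-0.004],[0,0,-0.008],[0,0,-0.015],[0,0,-0.02],[0,0,-0.02],[0,0,-0.02],[0,0,-0.013],[0,0,0],[0,0,0]],"yaw":[0,0,0,0,0,0,0,0,0]}'; python3 - <<'E'
from h import *
s=read_state();print(s['wrist_force'],s['wrist_torque'])
E
```

```text
clock: 5.7
eef_pos: [0.4875, -0.2234, 0.2862]
eef_rot: [-3.141, 0.001, -0.052]
wrist_force: [0.4, 1.1, -2.3]
grip_width: 0.0259
[ 0.37693595  1.09531067 -2.32165597] [-0.03266346 -0.06800623 -0.03119567]
```

```bash
Y='[0,0,0,0,0,0,0,0,0,0]'; python3 -m pendant '{"claw":[255,255,255,255,255,255,255,255,255,255],"delta_pos":[[0,-0.008,0],[0.001,-0.016,0],[0.001,-0.024,0],[0.001,-0.03,0],[0.001,-0.03,0],[0.001,-0.03,0],[0.001,-0.03,0],[0.001,-0.03,0],[0.001,-0.03,0],[0.001,-0.03,0]],"yaw":[0,0,0,0,0,0,0,0,0,0]}'; python3 -m pendant '{"claw":[255,255,255,255,255,255,255,255,255,255],"delta_pos":[[0.001,-0.03,0],[0.001,-0.03,0],[0.001,-0.03,0],[0.001,-0.03,0],[0.001,-0.024,0],[0.001,-0.016,0],[0.001,-0.01,0],[0.001,-0.004,0],[0,0,0],[0,0,0]],"yaw":[0,0,0,0,-2,-5,-7,-9,-10,-10]}'; python3 -m pendant '{"claw":[255,255,255,255,255,255,255,255],"delta_pos":[[0,0,0],[0,0,0],[0,0,0],[0,0,0],[0,0,0],[0,0,0],[0,0,0],[0,0,0]],"yaw":[-10,-9,-7,-4,-2,0,0,0]}'
```

```text
clock: 6.95
eef_pos: [0.5101, 0.0363, 0.2866]
eef_rot: [-3.141, 0.0, -0.051]
wrist_force: [-0.1, 0.0, -2.9]
grip_width: 0.0257
clock: 8.2
eef_pos: [0.5239, 0.2089, 0.2865]
eef_rot: [-3.141, 0.0, 0.706]
wrist_force: [-0.6, 0.4, -3.0]
grip_width: 0.026
clock: 9.2
eef_pos: [0.5249, 0.2076, 0.2867]
eef_rot: [3.141, 0.0, 1.256]
wrist_force: [0.9, 1.0, -3.3]
grip_width: 0.026
```

```bash
python3 - <<'E'
from h import *
a=snap('scene');b=snap('top');s=read_state()
crop(a,'m3.png',310,210,430,360,4)
p=np.array(s['eef_pos']);r=R.from_euler('z',s['eef_rot'][2]).as_matrix();o=p-[0,0,.156];print(p)
f=lambda P:((proj(a,P)-[310,210]+.5)*4-.5).round().tolist()
print('foot corners',f([o+r@np.array([x,y,z])for x,y,z in[(.017,.028,0),(.017,-.028,0),(-.017,.028,0),(-.017,-.028,0),(.007,0,.09),(.0115,0,.042)]]))
print('crown',f([[.527,.208,.068],[.527,.208,.063],[.53,.228,.061]]))
E
```

```text
[0.52497954 0.20748193 0.28673958]
foot corners [[304.0, 366.0], [216.0, 385.0], [285.0, 319.0], [197.0, 337.0], [275.0, 280.0], [266.0, 331.0]]
crown [[236.0, 405.0], [235.0, 409.0], [250.0, 438.0]]
```

View pics/m3.png

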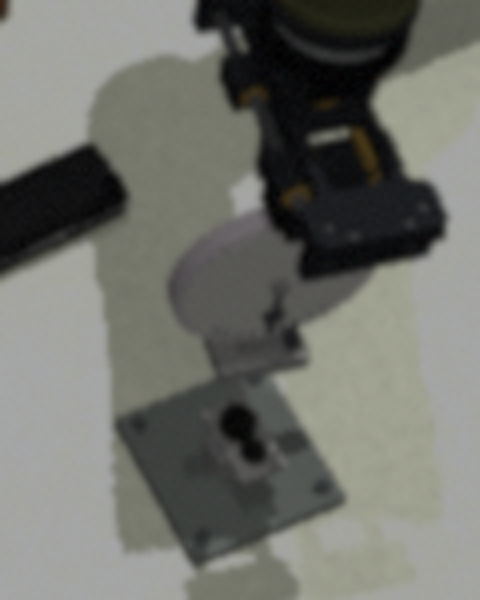

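```bash
python3 - <<'E'
from h import *
a=snap('scene');b=snap('top')
for n,s,f,(x0,y0,x1,y1) in(('S',a,'pics/s1.png',(350,300,395,345)),('T',b,'pics/t1.png',(165,210,200,245))):
    g=cv2.cvtColor(cv2.imread(f),cv2.COLOR_BGR2GRAY)[y0:y1,x0:x1]
    k=8;G=cv2.resize(g,None,fx=k,fy=k,interpolation=cv2.INTER_CUBIC)
    m=(G<55).astype(np.uint8)
    n_,l,st,c=cv2.connectedComponentsWithStats(m)
    i=1+np.argmax(st[1:,4]);print(n,g.min(),st[1:].tolist())
    # biggest inscribed circle = high nub
    d=cv2.distanceTransform((l==i).astype(np.uint8),cv2.DIST_L2,5);_,mx,_,loc=cv2.minMaxLoc(d)
    px=((loc[0]+.5)/k-.5+x0,(loc[1]+.5)/k-.5+y0);print('px',px,'r',mx/k,'->',ray(s,px,.056))
    cx=((c[i][0]+.5)/k-.5+x0,(c[i][1]+.5)/k-.5+y0);print('blob',cx,ray(s,cx,.055))
# stand corner overlay prediction at scene, given centre .527,.208 yaw -8
r=R.from_euler('z',-8,degrees=True).as_matrix()
print(((proj(a,[np.array([.527,.208,.012])+r@np.array([x,y,0]) for x,y in[(.055,.055),(.055,-.055),(-.055,-.055),(-.055,.055)]])-[310,210]+.5)*4-.5).round())
E
```

```text
S 10 [[182, 31, 13, 13, 129], [122, 91, 88, 114, 5654], [79, 169, 145, 125, 5044], [314, 251, 18, 13, 188], [79, 350, 12, 10, 95]]
px (369.0625, 315.4375) r 4.119186878204346 -> [0.52825036 0.21410585 0.056     ]
blob (np.float64(370.2027546869473), np.float64(317.51341970286524)) [0.52890212 0.21987765 0.055     ]
T 4 [[55, 89, 96, 56, 3657], [148, 98, 43, 72, 1012], [66, 155, 7, 3, 17], [129, 164, 6, 3, 11], [277, 188, 3, 5, 11], [31, 212, 11, 7, 63]]
px (179.6875, 224.0625) r 3.195736885070801 -> [0.52802174 0.21038954 0.056     ]
blob (np.float64(177.76372368061251), np.float64(223.88287872573147)) [0.52887765 0.21695036 0.055     ]
[[190. 553.]
 [110. 409.]
 [258. 351.]
 [343. 489.]]
```

```bash
python3 -m pendant '{"claw":[255,255,255,255,255,255,255,255],"delta_pos":[[0.002,0.001,0.005],[0.002,0.001,0.01],[0,0,0.01],[0,0,0.01],[0,0,0.007],[0,0,0.004],[0,0,0],[0,0,0]],"yaw":[0,0,0,0,0,0,0,0]}'; python3 - <<'E'
from h import *
a=snap('scene');s=read_state()
crop(a,'m4.png',335,260,405,340,8)
p=np.array(s['eef_pos']);r=R.from_euler('z',s['eef_rot'][2]).as_matrix();o=p-[0,0,.1565];print(p,s['eef_rot'])
f=lambda P:((proj(a,P)-[335,260]+.5)*8-.5).round().tolist()
print('foot corners',f([o+r@np.array([x,y,z])for x,y,z in[(.017,.028,0),(.017,-.028,0),(.017,.028,.014),(.017,-.028,.014),(.0115,0,.042)]]))
st=R.from_euler('z',-8,degrees=True).as_matrix();c=np.array([.528,.211,0])
print('head',f([c+st@np.array(q) for q in[(.016,.036,.052),(-.016,.036,.052),(.016,-.018,.052)]]),'plate',f([c+st@np.array(q) for q in[(.055,.055,.012),(-.055,.055,.012),(.055,-.055,.012)]]))
E
```

```text
clock: 10.4
eef_pos: [0.5283, 0.2109, 0.241]
eef_rot: [3.141, -0.001, 1.256]
wrist_force: [0.5, -0.0, -3.2]
grip_width: 0.0259
[0.52833444 0.21080436 0.2410768 ] [ 3.14099555e+00 -5.09668330e-04  1.25637296e+00]
foot corners [[385.0, 423.0], [212.0, 460.0], [392.0, 400.0], [217.0, 438.0], [311.0, 357.0]]
head [[280.0, 559.0], [371.0, 522.0], [197.0, 416.0]] plate [[185.0, 716.0], [490.0, 588.0], [24.0, 427.0]]
```

View pics/m4.png

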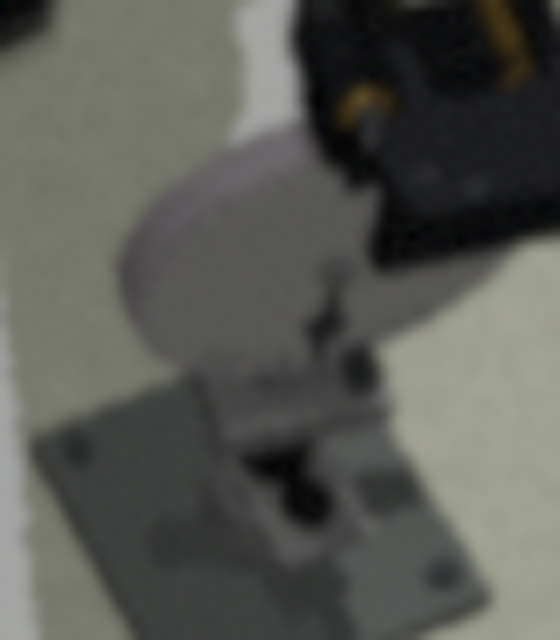

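The foot's near edge runs (222,450)–(390,415), the low nub is at (305,500), and the stand fits (0.528,0.211). The foot looks about 3 mm short in x, so I'll shift it and lower to just above the crown.

```bash
python3 -m pendant '{"claw":[255,255,255,255,255,255,255],"delta_pos":[[0.001,0.001,0.003],[0.001,0.001,0.004],[0,0,0.004],[0,0,0.002],[0,0,0.001],[0,0,0],[0,0,0]],"yaw":[0,0,0,0,0,0,0]}'; for i in 1; do python3 -m pendant '{"claw":[255,255,255,255],"delta_pos":[[0,0,0.001],[0,0,0.001],[0,0,0],[0,0,0]],"yaw":[0,0,0,0]}';python3 -m pendant '{"claw":[255,255,255,255],"delta_pos":[[0,0,0.001],[0,0,0.001],[0,0,0],[0,0,0]],"yaw":[0,0,0,0]}';  python3 -c "
from station import *
s=read_state();print(s['wrist_force'],s['wrist_torque'],s['eef_pos'])"; done
```

```text
clock: 11.32
eef_pos: [0.5307, 0.212, 0.2268]
eef_rot: [3.141, -0.0, 1.257]
wrist_force: [0.9, 0.4, -3.9]
grip_width: 0.0259
clock: 11.82
eef_pos: [0.5307, 0.2119, 0.2247]
eef_rot: [3.142, 0.0, 1.256]
wrist_force: [-0.1, 0.2, -3.1]
grip_width: 0.0256
clock: 12.32
eef_pos: [0.5307, 0.212, 0.2227]
eef_rot: [3.141, -0.0, 1.256]
wrist_force: [-0.5, -0.3, -1.8]
grip_width: 0.0261
[-0.50953218 -0.3312263  -1.77355931] [-0.02053104 -0.08743759  0.03788642] [0.53068076 0.21197319 0.2227489 ]
```

```bash
python3 -m pendant '{"claw":[255,255,255,255,255],"delta_pos":[[0,0,0.001],[0,0,0.001],[0,0,0.001],[0,0,0],[0,0,0]],"yaw":[0,0,0,0,0]}'; python3 - <<'E'
from h import *
F=[];T=[]
for i in range(4):
    a=snap('scene');s=read_state();F.append(s['wrist_force']);T.append(s['wrist_torque'])
print(np.mean(F,0),np.mean(T,0),s['eef_pos'])
crop(a,'m5.png',335,255,405,335,7)
p=np.array(s['eef_pos']);r=R.from_euler('z',s['eef_rot'][2]).as_matrix();o=p-[0,0,.1565]
f=lambda P:((proj(a,P)-[335,255]+.5)*7-.5).round().tolist()
print('foot corners',f([o+r@np.array([x,y,z])for x,y,z in[(.017,.028,0),(.017,-.028,0),(.017,.028,.014),(.017,-.028,.014),(.0115,0,.042)]]))
st=R.from_euler('z',-8,degrees=True).as_matrix();c=np.array([.528,.211,0])
print('head',f([c+st@np.array(q) for q in[(.016,.036,.052),(-.016,.036,.052),(.016,-.018,.052)]]),'plate',f([c+st@np.array(q) for q in[(.055,.055,.012),(-.055,.055,.012),(.055,-.055,.012)]]))
E
```

```text
clock: 12.95
eef_pos: [0.5307, 0.212, 0.2197]
eef_rot: [3.141, -0.0, 1.257]
wrist_force: [1.1, -0.2, 0.4]
grip_width: 0.0258
[-0.10545007 -0.21932263 -0.49472237] [-0.01736888 -0.12794926 -0.00456506] [0.53065062 0.21200962 0.21973839]
foot corners [[326.0, 440.0], [175.0, 473.0], [331.0, 421.0], [180.0, 454.0], [261.0, 384.0]]
head [[245.0, 524.0], [324.0, 492.0], [172.0, 399.0]] plate [[161.0, 661.0], [429.0, 549.0], [21.0, 408.0]]
```

View pics/m5.png

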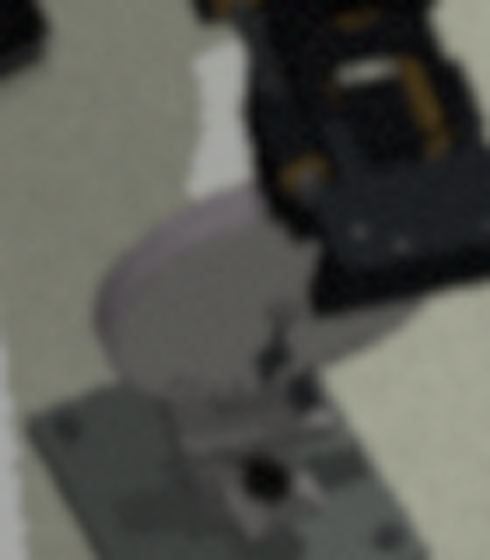

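```bash
python3 - <<'E'
from h import *
a=snap('scene');s=read_state()
st=R.from_euler('z',-8,degrees=True).as_matrix();r=R.from_euler('z',72,degrees=True).as_matrix()
f=lambda P:((proj(a,P)-[335,255]+.5)*7-.5).round()
c=np.array([.528,.211,0])
for d in([0,0],[0,.004],[0,-.004],[0,-.008],[.004,0],[-.004,0]):
    o=c+[d[0],d[1],.0642]
    e=f([o+r@[.017,.028,0],o+r@[.017,-.028,0]]);n=f([c+st@np.array([0,.02,.050])])[0]
    ye=np.interp(n[0],e[::-1,0],e[::-1,1]);print(d,'low nub',n,'edge above nub by',n[1]-ye,'left corner',e[1]-n,'right',e[0]-n)
S=cv2.cvtColor(a['color'],cv2.COLOR_RGB2GRAY)[300:345,355:395]
k=8;G=cv2.resize(S,None,fx=k,fy=k,interpolation=cv2.INTER_CUBIC);m=(G<50).astype(np.uint8)
n_,l,q,cc=cv2.connectedComponentsWithStats(m)
for i in range(1,n_):
    if q[i,4]>150: print(q[i],((cc[i]+.5)/k-.5+[355,300]-[335,255]+.5)*7)
E
```

```text
[0, 0] low nub [262. 473.] edge above nub by 25.04000000000002 left corner [-82.  -7.] right [ 68. -40.]
[0, 0.004] low nub [262. 473.] edge above nub by 15.0 left corner [-75.   1.] right [ 75. -31.]
[0, -0.004] low nub [262. 473.] edge above nub by 34.98666666666668 left corner [-89. -16.] right [ 61. -48.]
[0, -0.008] low nub [262. 473.] edge above nub by 45.402684563758385 left corner [-95. -25.] right [ 54. -57.]
[0.004, 0] low nub [262. 473.] edge above nub by 22.019999999999982 left corner [-91.  -2.] right [ 59. -35.]
[-0.004, 0] low nub [262. 473.] edge above nub by 28.573333333333323 left corner [-73. -13.] right [ 77. -45.]
[137  27  31  46 847] [273.33316116 358.6947314 ]
[168  70  34  40 993] [301.60139728 393.80331067]
[ 112  156   59   60 2668] [264.93642241 477.31905922]
[ 33 342  26  18 382] [180.79744764 623.1809555 ]
```

```bash
python3 -m pendant '{"claw":[255,255,255,255,255,255,255,255,255,255],"delta_pos":[[0,0,-0.003],[0,0,-0.005],[0.0015,0,0],[0.0015,0.0005,0],[0,0,0.002],[0,0,0.002],[0,0,0.001],[0,0,0.001],[0,0,0.001],[0,0,0.001]],"yaw":[0,0,0,0,0,0,0,0,0,0]}';  python3 -m pendant '{"claw":[255,255],"delta_pos":[[0,0,0],[0,0,0]],"yaw":[0,0]}'; python3 - <<'E'
from h import *
F=[]
for i in range(3):
    a=snap('scene');s=read_state();F.append(s['wrist_force'])
p=np.array(s['eef_pos']);print(p,np.mean(F,0),s['clock'])
r=R.from_euler('z',s['eef_rot'][2]).as_matrix();o=p-[0,0,.1565]
f=lambda P:((proj(a,P)-[335,255]+.5)*8-.5).round()
P=lambda t,R_:o+r@np.array([.0115,R_*np.sin(t),.09-R_*np.cos(t)])
crop(a,'m6.png',335,270,405,340,8)
f=lambda P:((proj(a,P)-[335,270]+.5)*8-.5).round()
for t in(0,.24,.32,.4,.46): print(t,f([P(t,.048),P(t,.059),P(t,.07)]).tolist())
print('foot',f([o+r@np.array(q) for q in[(.017,.028,0),(.017,-.028,0)]]).tolist(),'centre',f([P(0,0)]))
E
```

```text
clock: 14.45
eef_pos: [0.5321, 0.2147, 0.2198]
eef_rot: [3.141, -0.0, 1.256]
wrist_force: [-0.3, 0.1, -0.8]
grip_width: 0.0261
clock: 14.7
eef_pos: [0.5321, 0.2147, 0.2198]
eef_rot: [3.141, -0.0, 1.256]
wrist_force: [0.2, 0.8, -1.0]
grip_width: 0.0258
[0.53206756 0.21467362 0.21975718] [-0.15506736 -0.2945524  -0.65246818] 14.85
0 [[299.0, 328.0], [295.0, 346.0], [290.0, 363.0]]
0.24 [[336.0, 318.0], [339.0, 333.0], [343.0, 349.0]]
0.32 [[348.0, 313.0], [354.0, 328.0], [360.0, 343.0]]
0.4 [[360.0, 309.0], [368.0, 323.0], [377.0, 336.0]]
0.46 [[368.0, 305.0], [379.0, 318.0], [390.0, 331.0]]
foot [[374.0, 392.0], [202.0, 429.0]] centre [[320. 247.]]
```

View pics/m6.png

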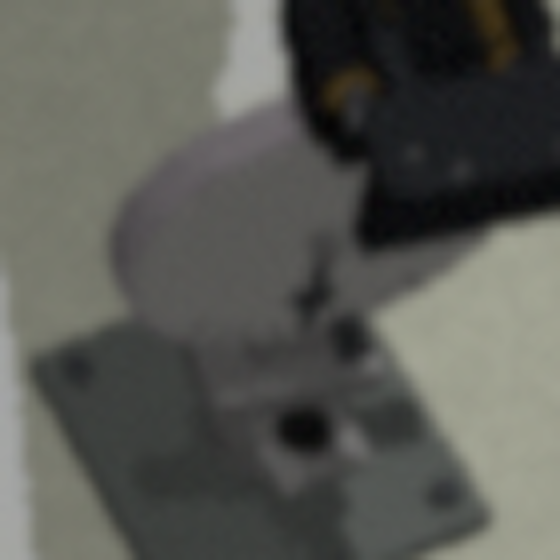

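```bash
python3 -m pendant '{"claw":[255,255,255,255,255,255,255,255,255,255],"delta_pos":[[0,-0.003,0.0001],[0,-0.0055,0.0003],[0,-0.006,0.0005],[0,-0.006,0.0006],[0,-0.006,0.0008],[0,-0.006,0.0010],[0,-0.006,0.0011],[0,-0.006,0.0013],[0,-0.004,0.0008],[0,0,0]],"yaw":[0,0,0,0,0,0,0,0,0,0]}' 8; python3 - <<'E'
from h import *
F=[];T=[]
for i in range(20):
    a=snap('scene');s=read_state();F.append(s['wrist_force']);T.append(s['wrist_torque'])
print(s['eef_pos'],np.mean(F[5:],0),np.mean(T,0),s['clock'])
crop(a,'m7.png',335,270,405,340,8)
E
```

```text
clock: 16.1
eef_pos: [0.4855, 0.2298, 0.2132]
eef_rot: [-3.141, 0.0, 1.257]
wrist_force: [-0.5, 0.7, 0.0]
grip_width: 0.0258
[0.48591065 0.22964074 0.21317682] [-0.40590556  0.59280418 -0.56331171] [0.21560887 0.02674519 0.01720576] 17.1
```

View pics/m7.png

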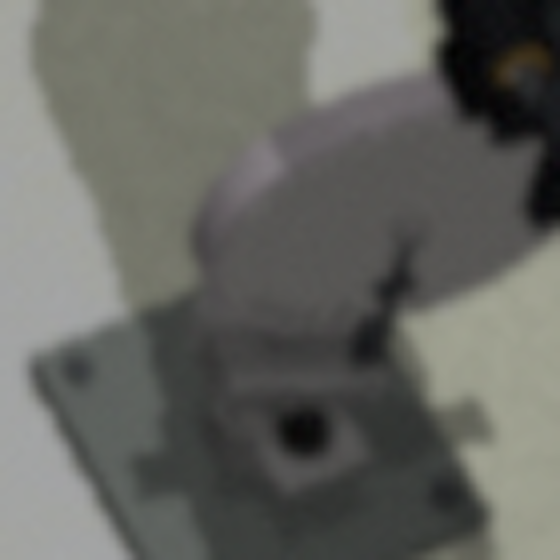

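The gauge has leaned. The needle runs about (405,240)→(388,305), and the tab, at about (370,340), is near it. Next I'll compare them in the averaged pixel values and a model fit.

```bash
cat > m.py <<'E'
from h import *
from scipy.optimize import least_squares
g=[];F=[]
for i in range(6):
    s_=snapshot('scene');st=read_state();g.append(cv2.cvtColor(s_['color'],cv2.COLOR_RGB2GRAY).astype(float));F.append(st['wrist_force'])
g=np.mean(g,0);np.save('g.npy',g)
print(np.array(st['eef_pos']).round(4),np.mean(F,0).round(2),st['clock'])
E
python3 m.py; python3 - <<'E'
import numpy as np
g=np.load('g.npy');print('cols',list(range(374,394)))
for y in range(296,320): print(y,*['%3d'%v for v in g[y,374:394]])
E
```

```text
[0.4859 0.2296 0.2132] [-0.82  0.67 -0.56] 17.4
cols [374, 375, 376, 377, 378, 379, 380, 381, 382, 383, 384, 385, 386, 387, 388, 389, 390, 391, 392, 393]
296  86  86  85  85  85  86  85  85  85  85  83  82  83  83  85  85  86  86  86  85
297  85  86  85  85  85  85  85  85  85  82  78  78  80  81  82  84  85  85  85  85
298  86  86  85  85  85  85  85  86  84  80  74  75  78  77  79  84  85  85  86  85
299  86  86  85  85  86  85  85  86  84  79  71  70  71  72  78  83  86  85  86  85
300  86  86  85  85  86  85  86  85  85  80  70  63  64  71  80  84  85  86  85  85
301  86  85  85  85  85  85  85  85  85  79  67  55  63  77  83  85  85  86  85  85
302  85  86  86  85  86  85  86  85  84  76  60  51  66  81  85  85  86  85  86  85
303  86  85  85  85  85  85  85  84  81  71  51  47  66  81  85  85  86  85  85  85
304  85  85  85  86  86  86  84  80  71  58  42  39  58  76  83  85  85  85  86  87
305  85  86  86  85  85  85  81  71  54  40  33  37  53  71  83  84  84  87  90  95
306  86  85  86  85  85  84  81  68  46  33  37  49  61  74  83  86  88  96 107 117
307  84  86  83  82  8
[... 369 characters left out ...]
 150 152 154 156 158 159 158
312  63  63  62  60  53  37  28  27  36  58  85 103 127 147 154 155 156 158 159 159
313  60  60  60  59  51  34  27  27  36  59  84  99 117 140 153 156 157 158 158 157
314  63  63  63  61  52  36  30  32  40  56  77  94 108 129 150 157 157 157 156 155
315  66  66  67  65  58  47  44  47  52  57  70  89 102 118 141 154 157 157 155 155
316  72  72  72  71  67  62  61  63  65  63  65  78  92 107 130 151 156 155 155 156
317  78  78  77  75  72  69  68  68  68  64  62  67  82  99 124 149 156 155 155 155
318  73  73  71  69  68  66  65  66  65  62  61  65  74  93 121 147 153 154 152 151
319  62  61  62  61  61  60  60  62  61  57  58  59  66  83 114 141 149 148 142 135
```

```bash
python3 -m pendant '{"claw":[255,255,255,255,255,255,255,255,255,255],"delta_pos":[[0.0017,0,0],[0.0034,0.0001,0],[0.0034,0.0001,0],[0.0034,0.0001,0],[0.0034,0.0001,0],[0.0034,0.0001,0],[0.0034,0.0001,0],[0.0034,0.0001,0],[0.0017,0,0],[0,0,0]],"yaw":[2,4,4,4,4,4,4,4,2,0]}'; python3 -m pendant '{"claw":[255,255,255,255,255,255,255,255,255,255],"delta_pos":[[0,0,0],[0,0,0],[0,0,0],[0,0,0],[0,0,0],[0,0,0],[0,0,0],[0,0,0],[0,0,0],[0,0,0]],"yaw":[0,0,0,0,0,0,0,0,0,0]}'; python3 m.py;  python3 - <<'E'
from h import *
g=np.load('g.npy')
cv2.imwrite('pics/m8.png',cv2.resize(np.clip((g[270:340,335:405]-20)*2,0,255).astype(np.uint8),None,fx=8.5,fy=8.5,interpolation=cv2.INTER_CUBIC))
s=read_state();a=snap('scene');p=np.array(s['eef_pos']);S=np.array([.5321,.2147]);print(s['eef_rot'],np.linalg.norm(p[:2]-S))
yaw=s['eef_rot'][2];r=R.from_euler('z',yaw).as_matrix()@R.from_euler('x',-.28).as_matrix()
o=p+[0,0,.019]-r@[0,0,.175];c=o+r@[0,0,.09]
f=lambda P:((proj(a,P)-[335,270]+.5)*8.5-.5).round().tolist()
x=r@[.0115,0,0]
print('foot',o,'hub',f([c+x]),'tip',f([c+x-[0,0,.048]]),'r70',f([c+x-[0,0,.07]]))
E
```

```text
clock: 18.65
eef_pos: [0.5007, 0.2516, 0.213]
eef_rot: [3.141, 0.001, 0.698]
wrist_force: [-0.9, -0.9, -1.0]
grip_width: 0.026
clock: 19.9
eef_pos: [0.5008, 0.252, 0.2132]
eef_rot: [3.142, -0.0, 0.698]
wrist_force: [-0.1, 0.1, -1.1]
grip_width: 0.0259
[0.5008 0.252  0.2132] [-0.65 -0.49 -0.62] 20.2
[ 3.14150460e+00 -1.66761959e-05  6.97991457e-01] 0.04870744401944112
foot [0.5318855  0.21497064 0.06402342] hub [[405.0, 292.0]] tip [[382.0, 377.0]] r70 [[371.0, 415.0]]
```

View pics/m8.png

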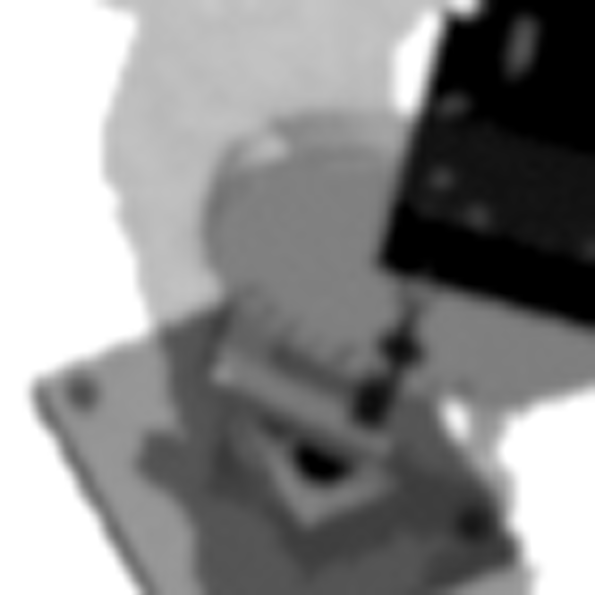

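```bash
python3 - <<'E'
import numpy as np
g=np.load('g.npy');print('    ',*['%3d'%v for v in range(374,392)])
for y in range(302,324): print(y,' ',*['%3d'%v for v in g[y,374:392]])
E
```

```text
374 375 376 377 378 379 380 381 382 383 384 385 386 387 388 389 390 391
302    83  84  83  84  82  77  67  55  45  41  40  35  25  19  15  11  12  11
303    84  84  85  84  84  82  78  72  61  62  60  54  46  40  33  25  21  16
304    84  84  84  84  83  84  81  74  66  67  69  69  65  65  60  53  45  38
305    84  83  84  84  84  83  81  75  65  62  67  72  77  80  78  75  69  63
306    84  84  83  84  84  83  83  76  64  57  65  75  81  83  83  82  81  79
307    84  84  84  84  84  83  81  72  58  55  70  79  83  83  84  83  83  83
308    83  83  83  84  82  79  71  61  47  55  72  82  83  84  84  83  83  83
309    83  82  82  83  80  69  56  45  39  52  70  81  83  83  84  84  83  83
310    79  77  77  80  76  61  42  31  30  42  62  77  82  84  84  83  84  83
311    74  72  74  79  76  63  44  31  30  37  54  73  82  84  84  83  83  83
312    70  71  78  79  75  69  55  38  38  48  60  75  82  84  84  83  84  83
313    67  71  75  73  66  64  56  45  54  65  72  80  82  83  83  83  83  83
314    60  63  64  60  52  49  46  47  63  76  79  79  79  82  81  79  81  82
315    59  58  54  45  37  35  38  49  66  77  79  76  77  82  79  75  78  82
316    65  60  51  36  28  29  36  50  65  70  72  74  80  90  90  82  79  82
317    73  65  51  33  28  28  39  53  61  63  64  69  85 106 115 102  90  85
318    78  69  51  34  28  32  46  59  62  62  62  66  85 117 136 124 101  91
319    78  71  57  45  38  40  52  61  63  62  63  64  78 111 138 133 106  94
320    74  73  68  62  56  56  60  62  62  62  63  63  71  95 123 129 107  96
321    65  68  71  72  70  71  69  64  62  62  62  62  64  78 102 114 103  97
322    56  60  64  68  71  74  71  61  58  59  63  62  63  67  79  93  97  98
323    45  51  56  61  65  68  64  56  55  58  60  62  61  61  67  79  92 101
```

```bash
python3 -m pendant '{"claw":[255,255,255,255,255,255,255,255,255,255],"delta_pos":[[0,0.002,-0.0005],[0,0.003,-0.0008],[0,0.003,-0.0008],[0,0.002,-0.0005],[0,0,0],[0,0,0],[0,0,0],[0,0,0],[0,0,0],[0,0,0]],"yaw":[0,0,0,0,0,0,0,0,0,0]}'; python3 -m pendant '{"claw":[255,255,255,255,255,255,255,255,255,255],"delta_pos":[[0,0,0],[0,0,0],[0,0,0],[0,0,0],[0,0,0],[0,0,0],[0,0,0],[0,0,0],[0,0,0],[0,0,0]],"yaw":[0,0,0,0,0,0,0,0,0,0]}'; python3 m.py;  python3 - <<'E'
import numpy as np
g=np.load('g.npy');print('    ',*['%3d'%v for v in range(372,390)])
for y in range(302,323): print(y,' ',*['%3d'%v for v in g[y,372:390]])
E
```

```text
clock: 21.5
eef_pos: [0.5073, 0.2444, 0.2158]
eef_rot: [3.142, -0.0, 0.698]
wrist_force: [-0.0, 0.2, -0.7]
grip_width: 0.0258
clock: 22.75
eef_pos: [0.5072, 0.2444, 0.2158]
eef_rot: [3.141, -0.0, 0.698]
wrist_force: [0.0, 0.3, -0.8]
grip_width: 0.026
[0.5072 0.2443 0.2158] [ 0.02  0.58 -0.6 ] 23.05
     372 373 374 375 376 377 378 379 380 381 382 383 384 385 386 387 388 389
302    84  84  84  84  84  83  81  75  68  68  64  58  51  47  41  33  26  19
303    84  84  84  84  84  84  82  77  70  70  72  71  70  70  66  59  53  44
304    84  84  84  84  84  84  82  74  64  63  67  74  78  81  80  78  74  68
305    84  84  84  84  84  84  82  73  59  57  67  76  82  83  83  83  82  81
306    84  84  84  84  84  83  80  69  52  56  73  80  84  84  84  84  83  84
307    84  84  84  84  82  78  72  61  46  57  76  83  84  84  83  83  83  84
308    84  84  83  82  77  66  53  45  39  53  72  81  84  84  84  83  84  83
309    83  83  81  79  73  55  38  31  30  42  61  76  83  84  84  83  83  83
310    81  79  75  75  74  61  40  28  29  36  54  72  82  84  84  84  83  84
311    76  74  71  76
[... 214 characters left out ...]
14    59  59  60  61  55  42  36  39  50  65  78  80  78  75  80  78  74  77
315    64  61  59  57  48  36  31  35  48  63  71  75  74  77  83  81  75  76
316    73  69  65  58  45  31  28  34  49  59  62  66  70  78  87  88  84  82
317    80  78  74  62  43  29  27  36  51  60  60  63  66  75  86  91  92  93
318    80  80  78  68  48  34  31  40  54  62  62  63  64  69  78  87  93  99
319    76  78  78  73  61  51  45  49  60  63  63  63  63  63  69  78  89 102
320    66  70  73  76  74  69  64  63  66  63  62  62  63  63  64  71  85 109
321    55  59  63  69  72  73  73  75  73  65  62  62  63  63  63  65  80 114
322    42  47  52  58  62  66  70  74  72  62  59  60  61  62  62  60  72 108
```

```bash
python3 - <<'E'
from h import *
g=np.load('g.npy')
cv2.imwrite('pics/m9.png',cv2.resize(np.clip((g[285:335,350:410]-20)*2.5,0,255).astype(np.uint8),None,fx=12,fy=12,interpolation=cv2.INTER_CUBIC))
F=[]
for i in range(10): snapshot('top');s=read_state();F.append(s['wrist_force'])
print(np.mean(F,0),s['eef_pos'],np.abs(s['qd']).max(),s['clock'])
E
```

```text
[ 0.03318073  0.44169161 -0.72986094] [0.50721255 0.24437744 0.21580729] 0.0009366766215048683 23.55
```

View pics/m9.png

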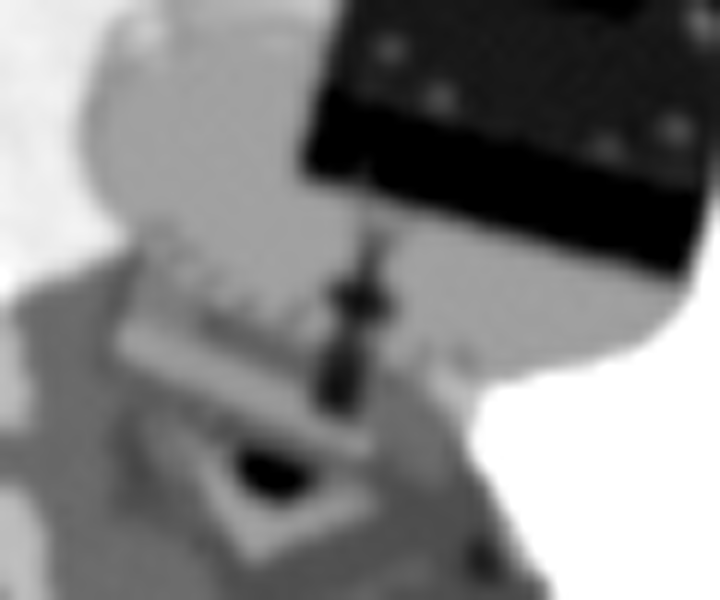

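The needle line (372,235)→(358,300) runs into the tab, centred at (340,375), which sits perhaps 0.01 rad to the right. I'll make a small final correction, let the needle settle, check and hand in.

```bash
python3 -m pendant '{"claw":[255,255,255,255,255,255,255,255,255,255],"delta_pos":[[0,-0.001,0.0003],[0,-0.0005,0.0002],[0,0,0],[0,0,0],[0,0,0],[0,0,0],[0,0,0],[0,0,0],[0,0,0],[0,0,0]],"yaw":[0,0,0,0,0,0,0,0,0,0]}'; python3 -m pendant '{"claw":[255,255,255,255,255,255,255,255,255,255],"delta_pos":[[0,0,0],[0,0,0],[0,0,0],[0,0,0],[0,0,0],[0,0,0],[0,0,0],[0,0,0],[0,0,0],[0,0,0]],"yaw":[0,0,0,0,0,0,0,0,0,0]}'; python3 m.py;  python3 - <<'E'
import numpy as np
g=np.load('g.npy');print('    ',*['%3d'%v for v in range(372,386)])
for y in range(302,321): print(y,' ',*['%3d'%v for v in g[y,372:386]])
E
```

```text
clock: 24.8
eef_pos: [0.5062, 0.2455, 0.2153]
eef_rot: [3.142, 0.0, 0.698]
wrist_force: [1.2, -0.2, 0.0]
grip_width: 0.026
clock: 26.05
eef_pos: [0.5063, 0.2455, 0.2153]
eef_rot: [3.142, 0.0, 0.698]
wrist_force: [-0.0, -1.0, -1.3]
grip_width: 0.0264
[0.5062 0.2455 0.2153] [-0.01 -0.07 -0.35] 26.35
     372 373 374 375 376 377 378 379 380 381 382 383 384 385
302    84  85  84  84  83  83  80  74  67  64  62  56  49  43
303    84  84  84  84  84  84  82  77  69  69  71  70  69  67
304    84  84  84  84  84  84  83  77  67  63  66  71  76  80
305    84  84  85  84  84  84  83  77  65  57  63  72  79  83
306    84  84  84  83  84  83  82  76  62  55  67  77  83  83
307    84  84  84  84  83  81  77  69  55  55  72  81  84  84
308    84  84  83  83  81  74  64  54  44  51  70  80  84  84
309    80  82  81  79  76  64  46  35  32  41  60  75  83  84
310    78  80  76  74  76  66  43  30  28  35  52  71  82  84
311    76  74  71  75  79  72  54  36  35  44  59  75  82  84
312    68  68  70  77  79  71  55  41  46  60  72  80  83  84
313    61  63  67  71  69  59  45  40  52  67  78  81  80  80
314    59  59  60  61  56  44  36  37  49  64  77  80  77  76
315    64  61  59  56  48  35  32  35  46  62  73  76  75  77
316    72  68  64  58  46  32  28  33  49  63  67  68  71  82
317    79  76  71  64  47  32  27  35  55  68  65  64  68  79
318    80  80  77  68  49  35  32  43  60  69  65  63  64  71
319    76  78  79  73  61  52  46  50  61  65  63  63  63  64
320    66  70  74  76  75  69  64  62  65  63  63  63  63  63
```

```bash
python3 -c "
from station import *
print(sign_off())"
```

```text
the job is handed in; nothing more can be done
None
```

The job is handed in. The arm is still holding the gauge, leaning with its foot on the stud's high nub and its needle on the dark tab. The robot's clock read about 26 s of the 53 s allowed.

**What I did:**
- I gripped the handle on its face and back sides, lifted the gauge off the 90 x 110 mm block, and turned it so it would lean mostly away from the low nub.
- I set the gauge upright on the high nub. The first touch was about 3 mm off, so I lifted it once and set it down again.
- I then rocked it sideways by letting it pivot between the pads. I turned it about the stud so the face pointed at the scene camera, and corrected the lean twice.

**Last checks:**
- **Needle on tab:** the needle's line met the tab's middle to within about 0.1–0.2 pixels, or roughly 0.01 rad.
- **Stud:** the wrist force puts about 2.5–3 N on it, a press of roughly 3–4 mm, well short of the 14 mm stop.
- **Steadiness:** just before the final 1.5 mm correction the joints were still. Over the second and a half after it, the arm's position stayed within 0.1 mm.

**Disagreements:**
- **Foot centring:** the top and scene cameras differed by about 4 mm on where the stud is, so the middle of the foot is only known to about 3 mm.
- **Lean angle:** the arm's position implies a lean of about 0.23 rad, but the tab cannot be lower than 0.24. I went by the direct view of the needle and tab.
- **Other items:** I saw no contact with anything else, but I did not take a last picture of the whole counter.

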